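Open the child-safe dishwasher-tablet tub

TASK

Open the white child-safe tablet tub: push its red safety cap firmly down and, keeping it down, turn it anticlockwise (seen from above) as far as it goes, then let the cap spring back up. After that swing the lid up by its front handle until it stands fully open (upright or leaning back a little), and let go of it. Leave the two cups, the jar and the water bottle where they stand.

Things in the scene. Friction and masses are not known exactly. Their poses are not given: they have to be found in the camera images.
- tub: white rectangular tub, fixed to the counter on suction feet, 160 mm (its x) by 190 mm (its y) by 110 mm high without the lid; origin at the centre of its underside; its x axis points from the front (handle side, towards the robot) to the hinge side, z up. Its white lid is 8 mm thick (top 118 mm above the counter when shut) and carries the red cap at its middle
- cap_top (a point): centre of the upper face of the round red safety cap (disc, 104 mm across; face 143 mm above the counter when up), on its turning axis. An upright red bar (100 long, 14 wide, 24 mm high) runs across this face along the point's x axis, a white mark at its -x end; z up. Turns with the cap. Press the disc beside the bar and push the bar round with a fingertip, or pinch it
- cap (a joint): turning angle of the cap, rad, positive anticlockwise from above; starts at 0 to 0.2 (bar roughly along the tub's x, marked end to the front); a hidden stop blocks it at about 0.37 unless the cap is pressed more than 5 mm; the lid is freed beyond about 1.0; end of travel 1.35. Friction (0.04 N m) holds it where left
- plunger (a joint): how far the cap is pressed down, in m: 0 up, 0.009 fully down. A spring pushes it up: 3.6 N at the start of travel, about 8 N at 5 mm, 12 N fully down. It springs up when let go, once it is past the stop (beyond about 0.9 rad)
- lid (a joint): opening angle of the lid in rad: 0 shut, 1.57 upright, 1.9 end of travel. Its stiff hinge holds it wherever it is left; lifting at the handle takes about 6 N. It is locked until the cap has been turned
- handle_mid (a point): middle of the lid's black handle, a level round bar of 10 mm diameter and 110 mm long along the tub's y axis, 45 mm clear in front of the lid's front edge and the tub's front wall (centre line), 114 mm above the counter when shut; moves with the lid, 205 mm from the hinge line
- hinge_mid (a point): middle of the lid's hinge line (along the tub's y axis), at the top of the tub's far wall, 110 mm above the counter. The handle bar starts 205 mm in front of it and 4 mm higher
- red_cup_mid (a point): centre of a loose red plastic cup, 60 mm wide, 75 mm high, beside the tub; leave it alone
- clear_cup_mid (a point): centre of a loose clear glass cup, 60 mm wide, 70 mm high, beside the tub; leave it alone
- jar_mid (a point): centre of a loose jar with blue lid and yellow label, 84 mm wide, 120 mm high; leave it alone
- water_mid (a point): centre of a loose water bottle with white cap, 66 mm wide, 200 mm high; leave it alone

How it is judged (in metres and radians):
On the way, in this order (a step that is already met when the one before it is completed fails the run):
1. the cap is held pressed down (more than 4 mm) while it turns past the stop (0.5 to 0.95 rad) (value of joint plunger above 0.004 m and value of joint cap between 0.5 and 0.95 rad and value of joint lid below 0.1 rad), for 0.02 s.
2. the cap is turned beyond 1.1 rad and has sprung up again (pressed less than 2 mm), the lid still shut (value of joint cap above 1.1 rad and value of joint plunger below 0.002 m and value of joint lid below 0.1 rad), for 0.1 s.
At the end, for the whole second after the job is handed in: the lid stands open at more than 1.4 rad (80 degrees) and is at rest, the cap is still turned beyond 1.0 rad and is up (pressed less than 2 mm) (value of joint lid above 1.4 rad and velocity of joint lid between -0.05 and 0.05 rad/s and value of joint cap above 1 rad and value of joint plunger below 0.002 m); the robot touches nothing.
It fails at once if a cup, the jar or the water bottle is moved by more than 40 mm (distance of any of red_cup_mid, clear_cup_mid, jar_mid, water_mid from where it was at the start of the episode above 0.04 m).
It also fails if it takes over 58 s, if anything falls off the work surface, if the arm or the gripper's body presses on something with over 40 N, if the wrist force passes 120 N, or if a joint passes its speed limit or range.

ROBOT

A 7-joint arm with a two-finger parallel gripper is mounted at the origin on the work surface. World frame = base frame: x ahead of the robot, y to its left, z up, the work surface at z = 0. Lengths are in m, angles in degrees, forces in N, time in s.
With the tool pointing down it reaches from about 0.4 to 0.875 m from the base axis. Payload 6.5 kg.
Tool frame: the origin (TCP) lies between the finger pads; the fingertips stand 25 mm ahead of it and the grasp point (between the pads) lies 6 mm ahead of it; z points along the fingers, y is the line along which they close (so a half turn about z gives the same grasp; the last joint's range is limited). The gripper opens to 88 mm and grips with 3 to 60 N. Pads are 18 mm wide; open, the fingers measure 123 mm over their backs; the gripper's body (75 mm by 187 mm) begins 45 mm behind the grasp point.
Start: joints at [66.337, 30.733, -0.252, 88.115, 0.149, 61.152, -4.079], TCP at [0.221, -0.611, 0.264] pointing down, gripper open.
Joint ranges: [-154.64, 154.64], [-21.42, 123.67], [-72.66, 72.17], [13.99, 137.28], [-74.86, 254.86], [10.95, 109.41], [-158.01, 158.01]. Speed limits (degrees/s): [136.94, 136.94, 180, 180, 180, 180, 180].

INTERFACE

Orientations are given as a 3x3 rotation matrix whose columns are the frame's x, y, z axes.
In Python, from plant import sensors, imaging, sign_off gives the robot as it stands.
- The arm moves only by the tool apply_moves, never from a script. Its argument "targets" is a list of rows, each a list of 5 numbers: the shift along the tool's x, y, z in units of 250 mm (1.0 is 250 mm), then the turn about the tool's z in units of pi rad (1.0 is pi rad), then the gripper's target within -1 to 1 (shut at 1, half-way at 0, fully open at -1). A call has exactly 10 rows; each row shifts and turns the commanded pose from where the row before left it, along the tool's axes as they then stand; what a row does not reach is not made up. A row lasts 1/12 s, in which the tool goes at most 41.7 mm and 7.16 degrees, less where a joint would pass 70% of its speed; a pose out of reach is approached as far as the arm can. A call with a number of a shift or a turn outside -1 to 1 is refused whole. A call with a gripper value outside its range is refused whole. The fingers move at their own pace and stop on an object; "newtons" is the grip in N (left out, the last holds). Time passes only in rows, so rows that do not move let the fingers close, or fill a call up. It gives the time, the measured TCP pose, the force, the opening and the grip force at its end, in the units of the state.
- sensors.observe(): the state, without advancing time (a new reading comes with each control period).
- imaging.snapshot(name): name is "side" or "top"; returns a dict with "image" (384x512x3 uint8, blue, green, red), "range_z" (384x512 float32, m along the optical axis (not along the pixel's ray), 0 where there is no reading), "mtx" (3x3 intrinsics, pixels), "eye" and "orientation" of the camera in the world. Camera axes: x right, y up, looking along -z (the intrinsics and any distortion apply to the point x, -y, -z); pixel columns grow to the right and rows downward; lengths in m; the calibration is good to about 2 mm. A picture is of the moment at which its call begins.
- sign_off(): hands the job in; it is judged then, once.
The state is a dict: "t": time; "joint_positions": joint angles; "joint_velocities": joint speeds; "tau": joint torques, N m; "position": TCP position; "ee_rot": TCP orientation; "wrist_force": force on the tool from outside, world axes, zero at the start; "wrist_torque": the same for the moment, N m; "width": opening from 0.0 (shut) to 1.0 (fully open); "gripper_force": force on a finger pad.
Only numpy, scipy, OpenCV 4.12 (cv2) and the standard library are available. Lean on these libraries where they do the work, as an engineer would, in place of code of your own. Each camera call takes 0.05 s, during which the arm holds its last target. There are 200 camera calls.

## Working session

There is one attempt and no reset: what is moved stays moved. The work goes in short steps, Python scripts to look and compute and a tool call to move; the robot and the scene stay as the last step left them, time stands still between calls to the robot, and variables do not carry over. Pictures are saved under pics/ and viewed, at most 10 in all, crops included, and the job is handed in when it is done.

Besides the shell and the picture viewer there is one more tool, called after "Request:" as name(argument=value, ...), one argument or row to a line, values as JSON. apply_moves: Moves the arm, as the interface text tells. Its arguments: {"type":"object","properties":{"targets":{"type":"array"},"newtons":{"type":"number"}},"required":["targets"]}

```bash
mkdir -p pics
cat > h.py <<'E'
import numpy as np, cv2
from plant import sensors, imaging
def snap(n,f):
    s=imaging.snapshot(n); cv2.imwrite('pics/'+f+'.png',s['image']); np.savez(f+'.npz',**s); return s
def cloud(s):
    # distortion-free pinhole
    h,w=s['range_z'].shape; K=s['mtx']; u,v=np.meshgrid(np.arange(w),np.arange(h)); d=s['range_z']
    p=np.stack([(u-K[0,2])/K[0,0]*d,-(v-K[1,2])/K[1,1]*d,-d],-1)
    return p@np.array(s['orientation']).T+np.array(s['eye'])
E
python3 - <<'E'
from h import *
np.set_printoptions(precision=3,suppress=True)
o=sensors.observe(); print(o)
for n in ('top','side'):
    s=snap(n,n+'0'); print(n,s.keys(),s['eye'],s['orientation'],s['mtx'])
a=[cv2.imread(f'pics/{n}0.png') for n in('top','side')]
E
```

```text
{'t': 0.0, 'joint_positions': array([66.339, 30.777, -0.254, 88.166,  0.148, 61.153, -4.08 ]), 'joint_velocities': array([ 0.022,  0.185, -0.074, -0.004,  0.008,  0.068, -0.141]), 'tau': array([ -0.001, -57.099,   0.991, -25.161,  -0.056,   0.018,   0.   ]), 'position': array([ 0.221, -0.611,  0.263]), 'ee_rot': array([[ 0.94 ,  0.34 , -0.001],
       [ 0.34 , -0.94 ,  0.002],
       [-0.   , -0.002, -1.   ]]), 'wrist_force': array([ 0.551, -0.032,  0.007]), 'wrist_torque': array([-0.003, -0.033, -0.01 ]), 'gripper_force': 0.0, 'width': 1.000302558055307}
top dict_keys(['image', 'range_z', 'mtx', 'eye', 'orientation']) [0.263 0.02  1.558] [[-0.016  0.978 -0.208]
 [-1.    -0.015  0.007]
 [ 0.004  0.208  0.978]] [[467.168   0.    250.973]
 [  0.    467.168 190.353]
 [  0.      0.      1.   ]]
side dict_keys(['image', 'range_z', 'mtx', 'eye', 'orientation']) [0.005 0.79  0.688] [[-0.825  0.283 -0.488]
 [-0.564 -0.434  0.702]
 [-0.013  0.855  0.518]] [[371.886   0.    251.09 ]
 [  0.    371.886 182.626]
 [  0.      0.      1.   ]]
```

View pics/top0.png

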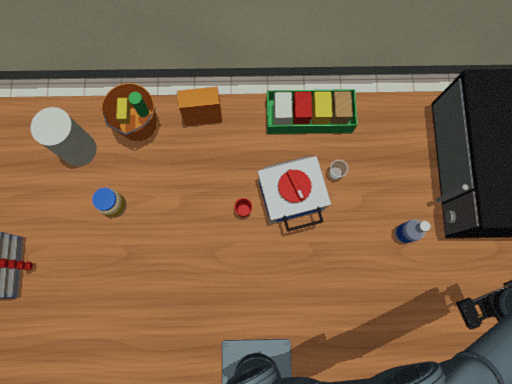

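View pics/side0.png

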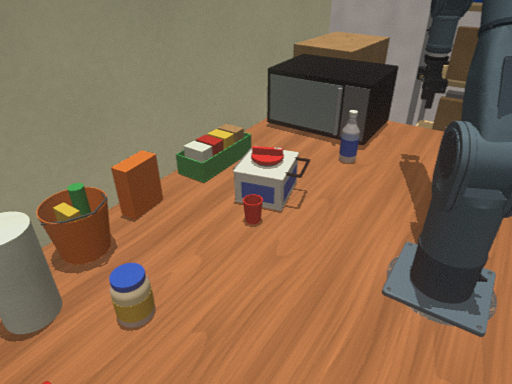

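The top view shows the tub at about (295,188) with the cap centred near (295,186), the handle bar near (304,225), the red cup at (243,208), the clear cup at (338,170), and the bottle at (412,232). The side view agrees. Next I'll measure.

Run:
```python
from h import *
np.set_printoptions(precision=3,suppress=True)
s=dict(np.load('top0.npz')); P=cloud(s); im=s['image'].astype(int)
print('table',P[250,200],P[300,350])
sub=np.zeros(im.shape[:2],bool); sub[150:235,255:335]=1
b,g,r=im[...,0],im[...,1],im[...,2]
red=sub&(r>120)&(g<70)&(b<70)
Z=P[...,2]
print('red z',np.percentile(Z[red],[5,25,50,75,95]))
disc=red&(Z<.152)&(Z>.13); bar=red&(Z>.16)
for n,m in(('disc',disc),('bar',bar)):
    q=P[m]; print(n,m.sum(),q.mean(0),q.min(0),q.max(0), cv2.minAreaRect((q[:,:2]*1000).astype(np.float32)))
lid=sub&(Z>.108)&(Z<.126)&(r>130)&(g>130)
q=P[lid]; print('lid',lid.sum(),np.median(Z[lid]),cv2.minAreaRect((q[:,:2]*1000).astype(np.float32)))
dark=sub&(r<60)&(g<60)&(Z>.09)&(Z<.13); q=P[dark]; print('handle',dark.sum(),q.mean(0),cv2.minAreaRect((q[:,:2]*1000).astype(np.float32)))
for n,(u,v) in dict(redcup=(243,208),clear=(338,170),bottle=(412,232)).items(): print(n,P[v-3:v+4:3,u-3:u+4:3].reshape(-1,3))
c=cv2.resize(s['image'][140:240,235:355],None,fx=6,fy=6,interpolation=cv2.INTER_CUBIC); cv2.imwrite('pics/crop.png',c)
```

```text
table [0.394 0.181 0.002] [ 0.225 -0.307 -0.002]
red z [0.139 0.142 0.144 0.147 0.168]
disc 641 [ 0.576 -0.124  0.144] [ 0.526 -0.174  0.133] [ 0.627 -0.074  0.152] ((576.5340576171875, -124.43128967285156), (97.64090728759766, 101.73346710205078), 55.0872802734375)
bar 95 [ 0.575 -0.116  0.211] [ 0.263 -0.148  0.161] [0.621 0.02  1.558] ((431.5508728027344, -75.36695861816406), (70.34690856933594, 381.20489501953125), 70.92719268798828)
lid 2222 0.11852683530450892 ((579.0892944335938, -124.38600158691406), (167.14244079589844, 195.9521026611328), 13.714960098266602)
handle 135 [ 0.467 -0.152  0.119] ((475.10015869140625, -148.84814453125), (46.42509078979492, 118.6317138671875), 12.604580879211426)
redcup [[ 0.543  0.047  0.006]
 [ 0.543  0.037  0.006]
 [ 0.543  0.026  0.003]
 [ 0.263  0.02   1.558]
 [ 0.533  0.037  0.005]
 [ 0.534  0.027 -0.   ]
 [ 0.522  0.047  0.009]
 [ 0.522  0.037  0.011]
 [ 0.522  0.027  0.009]]
clear [[ 0.671 -0.281  0.004]
 [ 0.67  -0.291  0.009]
 [ 0.663 -0.296  0.034]
 [ 0.66  -0.28   0.007]
 [ 0.659 -0.29   0.01 ]
 [ 0.659 -0.3    0.009]
 [ 0.649 -0.28   0.007]
 [ 0.649 -0.29   0.007]
 [ 0.648 -0.299  0.011]]
bottle [[ 0.437 -0.472  0.137]
 [ 0.436 -0.477  0.147]
 [ 0.435 -0.485  0.152]
 [ 0.428 -0.47   0.139]
 [ 0.427 -0.477  0.146]
 [ 0.426 -0.486  0.147]
 [ 0.419 -0.473  0.13 ]
 [ 0.419 -0.481  0.133]
 [ 0.418 -0.488  0.137]]
```

View pics/crop.png

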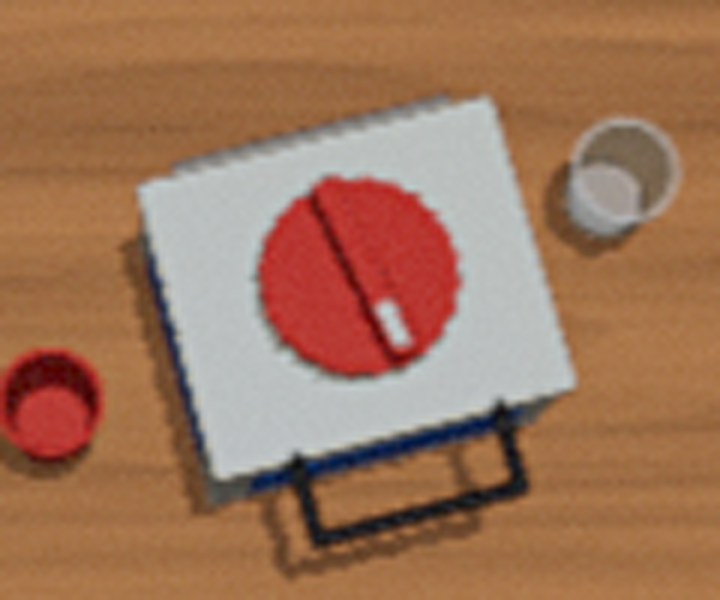

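The crop shows the lid corners at about (140,187), (488,97), (575,383) and (212,478). The bar runs from its marked end near (398,348) to (332,187), and the handle bar's ends are near (318,540) and (522,488). I'll project these through their known planes.

```bash
cat >> h.py <<'E'
def onplane(s,u,v,z):
    K=s['mtx']; d=np.array(s['orientation'])@np.array([(u-K[0,2])/K[0,0],-(v-K[1,2])/K[1,1],-1]); e=np.array(s['eye'])
    return e+d*(z-e[2])/d[2]
def totool(o,p):
    return np.array(o['ee_rot']).T@(np.array(p)-o['position'])/0.25
E
python3 - <<'E'
from h import *
np.set_printoptions(precision=4,suppress=True)
s=dict(np.load('top0.npz'))
f=lambda c,z:onplane(s,235-.417+c[0]/6,140-.417+c[1]/6,z)
L=[f(c,.118) for c in((140,187),(488,97),(575,383),(212,478))]
print('lid',np.mean(L,0)); 
ang=lambda a:np.degrees(np.arctan2(a[1],a[0]))
print([np.linalg.norm(L[i]-L[i-1]) for i in range(4)])
print('yaw',ang(L[0]-L[3]),ang(L[1]-L[2]),ang(L[0]-L[1])-90,ang(L[3]-L[2])-90)
H=[f(c,.114) for c in((318,540),(522,488))]; print('handle',np.mean(H,0),ang(H[0]-H[1])-90,np.linalg.norm(H[0]-H[1]))
im=s['image'].astype(int); P=cloud(s); b,g,r=[im[...,i] for i in range(3)]
m=np.zeros(b.shape,bool); m[150:235,255:335]=1; m&=(P[...,2]>.160)&(P[...,2]<.175)
q=P[m]; print('bar',m.sum(),q.mean(0)); 
B=[f(c,.167) for c in((400,350),(330,180))]; print('barpx',np.mean(B,0),ang(B[1]-B[0]),np.linalg.norm(B[0]-B[1]))
print(cv2.minAreaRect((q[:,:2]*1000).astype(np.float32)))
E
```

```text
lid [ 0.578 -0.125  0.118]
[np.float64(0.15989458385082456), np.float64(0.19249311595853863), np.float64(0.160474486289928), np.float64(0.19660081940034796)]
yaw 12.411703843766272 13.88415179244076 14.06755979073857 13.879338346994558
handle [ 0.4566 -0.1555  0.114 ] 13.414584591194739 0.10991143694145088
bar 149 [ 0.576  -0.1239  0.1667]
barpx [ 0.5776 -0.1259  0.167 ] 19.995549119571983 0.0949624743964402
((576.6880493164062, -123.78738403320312), (99.19913482666016, 14.578271865844727), 24.502979278564453)
```

Request:
apply_moves(
  targets=[
    [0.1,-0.067,-0.01,0,-1],
    [0.1,-0.067,-0.01,0,-1],
    [0.1,-0.067,-0.01,0,-1],
    [0.1,-0.067,-0.01,0,-1],
    [0.1,-0.067,-0.01,0,-1],
    [0.1,-0.067,-0.01,0,-1],
    [0.1,-0.067,-0.01,0,-1],
    [0.1,-0.067,-0.01,0,-1],
    [0.1,-0.067,-0.01,0,-1],
    [0.1,-0.067,-0.01,0,-1],
  ],
  newtons=10,
)

```text
t: 0.93
position: [0.3995, -0.3674, 0.2886]
ee_rot: [[0.94, 0.34, -0.001], [0.34, -0.94, 0.0], [-0.0, -0.0, -1.0]]
wrist_force: [0.7, 0.0, -0.6]
width: 0.998
gripper_force: 0.0
```

Request:
apply_moves(
  targets=[
    [0.1,-0.067,0,0,0.3],
    [0.1,-0.067,0,0,0.3],
    [0.1,-0.067,0,0,0.3],
    [0.1,-0.067,0,0,0.3],
    [0.1,-0.067,0,0,0.3],
    [0.1,-0.067,0,0,0.3],
    [0.1,-0.067,0,0,0.3],
    [0.1,-0.067,0,0,0.3],
    [0.1,-0.067,0,-0.02,0.3],
    [0.1,-0.067,0,0,0.3],
  ],
)

```text
t: 1.77
position: [0.5763, -0.1241, 0.2884]
ee_rot: [[0.916, 0.401, -0.001], [0.401, -0.916, -0.0], [-0.001, -0.0, -1.0]]
wrist_force: [-0.2, -1.1, 0.5]
width: 0.349
gripper_force: 0.0
```

Run:
```python
from h import *
np.set_printoptions(precision=4,suppress=True)
o=sensors.observe(); print(o)
print(totool(o,(.577,-.1245,.170)), np.degrees(np.arctan2(o['ee_rot'][1][0],o['ee_rot'][0][0])))
```

```text
{'t': 1.7667, 'joint_positions': array([ 17.6511,  24.0469, -13.1443,  95.5852,   6.084 ,  61.0982,
       -63.7076]), 'joint_velocities': array([-30.6052,  12.3134,  -4.3737, -18.0804,   4.4471,   6.5074,
       -39.512 ]), 'tau': array([  2.8934, -52.0434,  -2.1752, -23.8025,  -0.1514,  -0.1153,
         1.4607]), 'position': array([ 0.5763, -0.1241,  0.2884]), 'ee_rot': array([[ 0.9161,  0.4009, -0.0006],
       [ 0.4009, -0.9161, -0.0001],
       [-0.0005, -0.0002, -1.    ]]), 'wrist_force': array([-0.1701, -1.138 ,  0.4961]), 'wrist_torque': array([-0.0481, -0.0738,  0.0103]), 'gripper_force': 0.0, 'width': 0.3493980049198204}
[0.0022 0.0027 0.4735] 23.631483689606913
```

Request:
apply_moves(
  targets=[
    [0,0,0,0,0.3],
    [0,0,0.06,0,0.3],
    [0,0,0.06,0,0.3],
    [0,0,0.06,0,0.3],
    [0,0,0.06,0,0.3],
    [0,0,0.06,0,0.3],
    [0,0,0.06,0,0.3],
    [0,0,0.05,0,0.3],
    [0,0,0.04,0,0.3],
    [0,0,0,0,0.3],
  ],
)

```text
t: 2.6
position: [0.5743, -0.1252, 0.174]
ee_rot: [[0.917, 0.398, -0.004], [0.398, -0.917, 0.001], [-0.003, -0.002, -1.0]]
wrist_force: [-0.2, 0.1, 0.6]
width: 0.352
gripper_force: 0.0
```

Run:
```python
from h import *
np.set_printoptions(precision=4,suppress=True)
s=snap('side','side1'); cv2.imwrite('pics/c1.png',cv2.resize(s['image'][110:220,200:330],None,fx=5,fy=5,interpolation=cv2.INTER_CUBIC))
o=sensors.observe(); print(o['position'],o['wrist_force'],totool(o,(.577,-.1245,.170)))
```

```text
[ 0.575  -0.1253  0.1752] [-0.1257 -0.0044 -0.3645] [0.0086 0.0004 0.021 ]
```

View pics/c1.png

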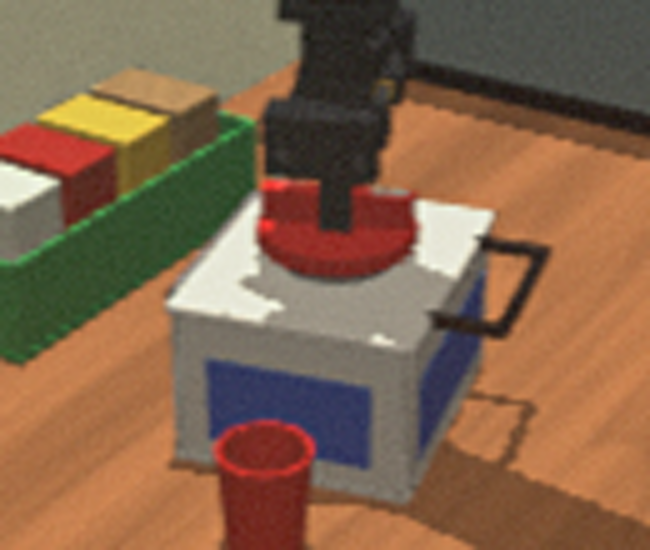

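The crop shows a finger standing beside the bar at its middle, near (337,200), with its tip just above the disc. I'll close it lightly and press down.

Request:
apply_moves(
  targets=[
    [0.008,0,0,0,1],
    [0,0,0,0,1],
    [0,0,0,0,1],
    [0,0,0,0,1],
    [0,0,0.02,0,1],
    [0,0,0.02,0,1],
    [0,0,0.02,0,1],
    [0,0,0.012,0,1],
    [0,0,0,0,1],
    [0,0,0,0,1],
  ],
  newtons=10,
)

```text
t: 3.48
position: [0.58, -0.1256, 0.1603]
ee_rot: [[0.917, 0.398, 0.006], [0.398, -0.918, -0.002], [0.004, 0.004, -1.0]]
wrist_force: [2.4, -4.5, 9.8]
width: 0.156
gripper_force: 10.0
```

Request:
apply_moves(
  targets=[
    [0,0,0.012,0,1],
    [0,0,0,-0.02,1],
    [0,0,0,-0.02,1],
    [0,0,0,-0.02,1],
    [0,0,0,-0.02,1],
    [0,0,0,-0.02,1],
    [0,0,0,-0.02,1],
    [0,0,0,-0.02,1],
    [0,0,0,-0.02,1],
    [0,0,0,-0.02,1],
  ],
)

```text
t: 4.32
position: [0.5795, -0.1246, 0.1589]
ee_rot: [[0.559, 0.829, 0.004], [0.829, -0.559, -0.001], [0.001, 0.004, -1.0]]
wrist_force: [-5.0, -0.7, 26.6]
width: 0.161
gripper_force: 23.9
```

Request:
apply_moves(
  targets=[
    [0,0,-0.004,-0.02,1],
    [0,0,0,-0.02,1],
    [0,0,0,-0.02,1],
    [0,0,0,-0.02,1],
    [0,0,0,-0.02,1],
    [0,0,0,-0.02,1],
    [0,0,0,-0.02,1],
    [0,0,0,-0.02,1],
    [0,0,0,-0.014,1],
    [0,0,0,0,1],
  ],
)

```text
t: 5.15
position: [0.5783, -0.1243, 0.159]
ee_rot: [[0.047, 0.999, 0.002], [0.999, -0.047, -0.001], [-0.001, 0.002, -1.0]]
wrist_force: [-6.0, -0.8, 22.9]
width: 0.158
gripper_force: 22.9
```

Request:
apply_moves(
  targets=[
    [0,0,0,0,0.3],
    [0,0,0,0,0.3],
    [0,0,0,0,0.3],
    [0,0,-0.03,0,0.3],
    [0,0,-0.05,0,0.3],
    [0,0,-0.08,0,0.3],
    [0,0,-0.08,0,0.3],
    [0,0,-0.08,0,0.3],
    [0,0,-0.08,0,0.3],
    [0,0,0,0,0.3],
  ],
)

```text
t: 5.98
position: [0.5788, -0.1238, 0.26]
ee_rot: [[0.049, 0.999, 0.004], [0.999, -0.049, -0.0], [-0.0, 0.004, -1.0]]
wrist_force: [0.2, -0.1, -0.3]
width: 0.351
gripper_force: 0.0
```

Run:
```python
from h import *
np.set_printoptions(precision=4,suppress=True)
s=snap('side','side2')
o=sensors.observe(); print(o['position'],o['wrist_force'],o['width'],o['joint_positions'],o['ee_rot'],totool(o,(.4565,-.1545,.24)))
cv2.imwrite('pics/c2.png',cv2.resize(s['image'][110:220,200:330],None,fx=5,fy=5,interpolation=cv2.INTER_CUBIC))
```

```text
[ 0.578  -0.1239  0.258 ] [-0.927   0.2561 -0.7549] 0.35057150428910044 [ 29.9274  28.3912 -30.1826  96.4652  16.1306  59.3819  -8.3089] [[ 0.0487  0.9988  0.0022]
 [ 0.9988 -0.0487 -0.0001]
 [-0.      0.0022 -1.    ]] [-0.1459 -0.4797  0.0708]
```

View pics/c2.png

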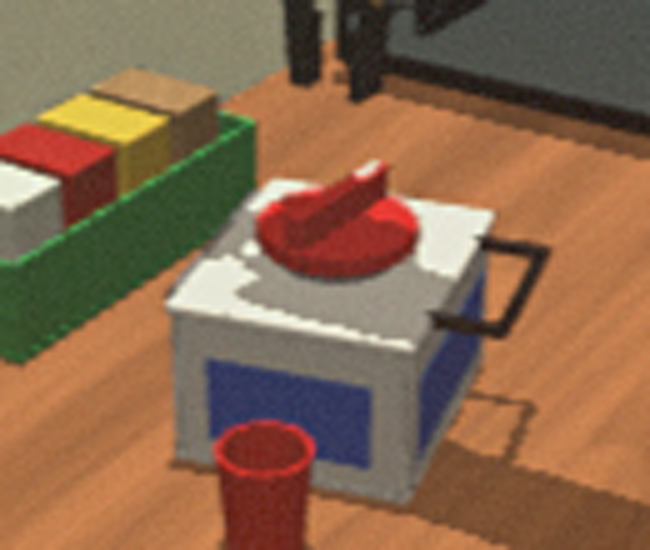

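Run:
```python
from h import *
s=dict(np.load('side2.npz')); P=cloud(s)
m=np.zeros(P.shape[:2],bool); m[138:170,245:290]=1; im=s['image'].astype(int)
m&=(im[...,2]>90)&(im[...,1]<70)&(P[...,2]>.155)&(P[...,2]<.18)
q=P[m]; r=cv2.minAreaRect((q[:,:2]*1000).astype(np.float32)); print(m.sum(),q.mean(0),r)
```

```text
101 [ 0.57291033 -0.11446659  0.16265587] ((575.543701171875, -122.49081420898438), (89.4676513671875, 16.491674423217773), 86.07494354248047)
```

Request:
apply_moves(
  targets=[
    [0,0,0,-0.031,0.18],
    [0,0,0,-0.03,0.18],
    [0,0,0,-0.03,0.18],
    [0,-0.1,0,0,0.18],
    [0,-0.1,0,0,0.18],
    [-0.005,-0.1,0,0,0.18],
    [0,-0.1,0,0,0.18],
    [0,-0.1,0,0,0.18],
    [0,0,0,0,0.18],
    [0,0,0,0,0.18],
  ],
)

```text
t: 6.87
position: [0.4547, -0.1552, 0.2554]
ee_rot: [[-0.233, 0.972, -0.002], [0.972, 0.233, 0.0], [0.001, -0.002, -1.0]]
wrist_force: [0.2, 0.1, 0.9]
width: 0.411
gripper_force: 0.0
```

Run:
```python
from h import *
np.set_printoptions(precision=4,suppress=True)
o=sensors.observe(); print(o['position'],o['width'],o['joint_positions'],o['ee_rot'],totool(o,(.457,-.1545,.129)))
```

```text
[ 0.4547 -0.1552  0.2554] 0.41105931198346385 [ 43.5387  18.5421 -35.823  111.9114  13.3562  53.7698  14.6332] [[-0.2334  0.9724 -0.0025]
 [ 0.9724  0.2334  0.0002]
 [ 0.0007 -0.0024 -1.    ]] [0.0001 0.0109 0.5054]
```

Cap angle is about 86° − 13.6° = 1.27 rad, as wanted. Now I'll go down over the handle and close on it.

Request:
apply_moves(
  targets=[
    [0,0.008,0.06,0,0.18],
    [0,0,0.08,0,0.18],
    [0,0,0.08,0,0.18],
    [0,0,0.08,0,0.18],
    [0,0,0.08,0,0.18],
    [0,0,0.06,0,0.18],
    [0,0,0.04,0,0.18],
    [0,0,0.025,0,0.18],
    [0,0,0,0,0.18],
    [0,0,0,0,0.18],
  ],
)

```text
t: 7.7
position: [0.4588, -0.1542, 0.1301]
ee_rot: [[-0.235, 0.972, 0.0], [0.972, 0.235, 0.0], [0.0, 0.0, -1.0]]
wrist_force: [-0.0, 0.1, 0.7]
width: 0.408
gripper_force: 0.0
```

Request:
apply_moves(
  targets=[
    [0,0,0,0,1],
    [0,0,0,0,1],
    [0,0,0,0,1],
    [0,0,0,0,1],
    [0,0,0,0,1],
    [0,0,0,0,1],
    [0,0,0,0,1],
    [0,0,0,0,1],
    [0,0,0,0,1],
    [0,0,0,0,1],
  ],
  newtons=25,
)

```text
t: 8.53
position: [0.4565, -0.1552, 0.1301]
ee_rot: [[-0.234, 0.972, -0.004], [0.972, 0.234, -0.001], [-0.0, -0.004, -1.0]]
wrist_force: [-5.8, -1.5, 7.0]
width: 0.101
gripper_force: 25.0
```

Run:
```python
import numpy as np
f=0.0195+np.linspace(0,1.66,31)
y=-.82*np.cos(f); z=-.82*np.sin(f)
for a in np.round(np.c_[np.diff(y),np.diff(z)],3): print(list(map(float,a)))
```

```text
[0.002, -0.045]
[0.005, -0.045]
[0.007, -0.045]
[0.01, -0.044]
[0.012, -0.044]
[0.014, -0.043]
[0.017, -0.042]
[0.019, -0.041]
[0.021, -0.04]
[0.024, -0.039]
[0.026, -0.037]
[0.028, -0.036]
[0.03, -0.034]
[0.031, -0.033]
[0.033, -0.031]
[0.035, -0.029]
[0.036, -0.027]
[0.038, -0.025]
[0.039, -0.023]
[0.04, -0.021]
[0.041, -0.018]
[0.042, -0.016]
[0.043, -0.014]
[0.044, -0.011]
[0.045, -0.009]
[0.045, -0.006]
[0.045, -0.004]
[0.045, -0.001]
[0.045, 0.001]
[0.045, 0.004]
```

Request:
apply_moves(
  targets=[
    [0,0.002,-0.045,0,1],
    [0,0.005,-0.045,0,1],
    [0,0.007,-0.045,0,1],
    [0,0.01,-0.044,0,1],
    [0,0.012,-0.044,0,1],
    [0,0.014,-0.043,0,1],
    [0,0.017,-0.042,0,1],
    [0,0.019,-0.041,0,1],
    [0,0.021,-0.04,0,1],
    [0,0.024,-0.039,0,1],
  ],
)

```text
t: 9.37
position: [0.487, -0.1477, 0.2375]
ee_rot: [[-0.234, 0.972, -0.007], [0.972, 0.234, -0.001], [0.0, -0.007, -1.0]]
wrist_force: [-9.7, -3.9, -1.7]
width: 0.099
gripper_force: 25.0
```

Request:
apply_moves(
  targets=[
    [0,0.026,-0.037,0,1],
    [0,0.028,-0.036,0,1],
    [0,0.03,-0.034,0,1],
    [0,0.031,-0.033,0,1],
    [0,0.033,-0.031,0,1],
    [0,0.035,-0.029,0,1],
    [0,0.036,-0.027,0,1],
    [0,0.038,-0.025,0,1],
    [0,0.039,-0.023,0,1],
    [0,0.04,-0.021,0,1],
  ],
)

```text
t: 10.2
position: [0.5699, -0.1277, 0.3144]
ee_rot: [[-0.234, 0.972, -0.004], [0.972, 0.234, -0.003], [-0.002, -0.004, -1.0]]
wrist_force: [-12.2, -2.3, 13.5]
width: 0.096
gripper_force: 25.0
```

Run:
```python
from h import *
s=snap('side','side3')
cv2.imwrite('pics/c3.png',cv2.resize(s['image'][60:220,180:350],None,fx=3,fy=3,interpolation=cv2.INTER_CUBIC))
o=sensors.observe(); print(o['position'],o['wrist_force'],o['joint_positions'])
```

```text
[ 0.57254869 -0.12697332  0.31552173] [-11.02591275  -3.03986855  17.940849  ] [ 34.0956034   25.51352189 -35.30156192  93.35480173  15.91827361
  66.15308075   8.53081399]
```

View pics/c3.png

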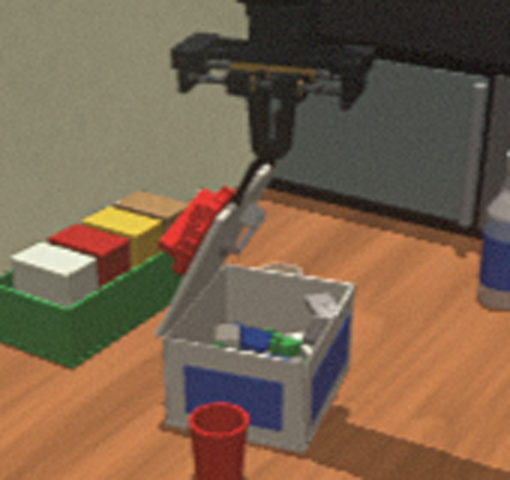

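The lid is following: it stands at roughly 60°, with the handle held in the fingertips near (268,160). I'll continue the arc.

Request:
apply_moves(
  targets=[
    [0,0.041,-0.02,0,1],
    [0,0.042,-0.018,0,1],
    [0,0.043,-0.014,0,1],
    [0,0.044,-0.011,0,1],
    [0,0.045,-0.009,0,1],
    [0,0.045,-0.006,0,1],
    [0,0.045,-0.004,0,1],
    [0,0.045,-0.001,0,1],
    [0,0.045,0.001,0,1],
    [0,0.045,0.004,0,1],
  ],
)

```text
t: 11.08
position: [0.6789, -0.1014, 0.3332]
ee_rot: [[-0.234, 0.972, 0.001], [0.972, 0.234, -0.0], [-0.001, 0.001, -1.0]]
wrist_force: [-4.5, -1.9, 1.0]
width: 0.1
gripper_force: 25.0
```

Run:
```python
from h import *
s=snap('side','side4')
cv2.imwrite('pics/c4.png',cv2.resize(s['image'][60:220,180:350],None,fx=3,fy=3,interpolation=cv2.INTER_CUBIC))
o=sensors.observe(); print(o['position'],o['wrist_force'],o['joint_positions'])
```

```text
[ 0.68068256 -0.10090341  0.33275392] [ 2.48936467 -1.34813848  5.04579318] [ 25.0845801   35.23996075 -33.45899631  75.71814675  19.29440621
  74.45358701   5.02631402]
```

View pics/c4.png

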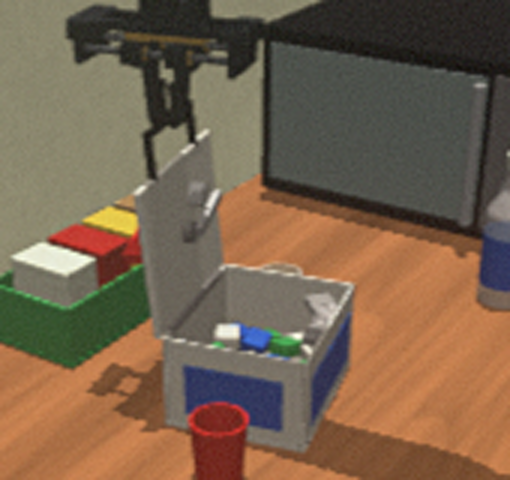

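The lid leans slightly past upright, with the handle held near (170,125). Next: release and rise.

Request:
apply_moves(
  targets=[
    [0,0,0,0,0.1],
    [0,0,0,0,0.1],
    [0,0,0,0,0.1],
    [0,0,0,0,0.1],
    [0,0,-0.03,0,0.1],
    [0,0,-0.06,0,0.1],
    [0,0,-0.08,0,0.1],
    [0,0,-0.08,0,0.1],
    [0,0,-0.06,0,0.1],
    [0,0,0,0,0.1],
  ],
)

```text
t: 11.97
position: [0.6798, -0.1009, 0.4124]
ee_rot: [[-0.235, 0.972, 0.006], [0.972, 0.235, -0.0], [-0.001, 0.006, -1.0]]
wrist_force: [0.5, 0.8, 1.7]
width: 0.448
gripper_force: 0.0
```

Request:
apply_moves(
  targets=[
    [0,0,0,0,0.1],
    [0,0,0,0,0.1],
    [0,0,0,0,0.1],
    [0,0,0,0,0.1],
    [0,0,0,0,0.1],
    [0,0,0,0,0.1],
    [0,0,0,0,0.1],
    [0,0,0,0,0.1],
    [0,0,0,0,0.1],
    [0,0,0,0,0.1],
  ],
)

```text
t: 12.8
position: [0.6787, -0.1013, 0.408]
ee_rot: [[-0.235, 0.972, -0.0], [0.972, 0.235, -0.0], [-0.0, -0.0, -1.0]]
wrist_force: [0.1, 0.4, -0.6]
width: 0.451
gripper_force: 0.0
```

Run:
```python
from h import *
s=snap('side','side5')
cv2.imwrite('pics/c5.png',cv2.resize(s['image'][20:220,180:350],None,fx=3,fy=3,interpolation=cv2.INTER_CUBIC))
o=sensors.observe(); print(o['position'],o['wrist_force'],o['width'])
```

```text
[ 0.67870982 -0.10126409  0.40795338] [ 1.00961889  0.43624479 -0.62521983] 0.44920331515777584
```

View pics/c5.png

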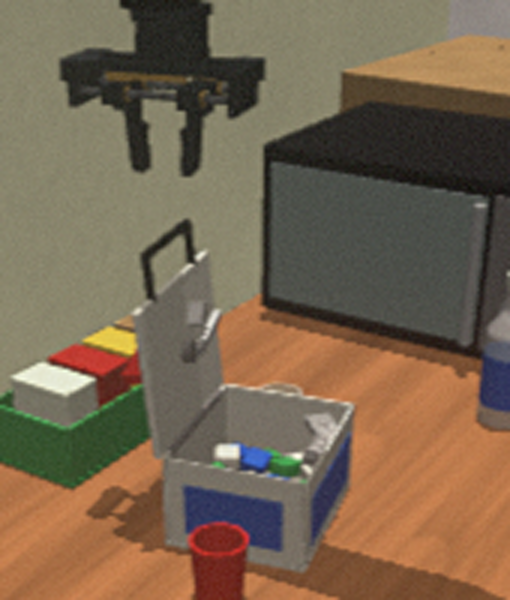

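The lid stands open by itself, leaning slightly back. The fingers are well clear above the handle, which is near (168,245), and the red cup hasn't moved.

```bash
python3 -c "
from plant import sign_off; print(sign_off())"
```

```text
the job is handed in; nothing more can be done
None
```

I pressed the cap, turned it to about 1.27 rad and let it spring up. The lid now stands open at about 1.7 rad with the gripper clear, and I handed the job in at about 13 s; sign-off returned no verdict.

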